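Hang up the pail, unlatch the hold-down arm and hold it off the ball stake

ROBOT

A 7-joint arm with a two-finger parallel gripper is mounted at the origin on the work surface. World frame = base frame: x ahead of the robot, y to its left, z up, the work surface at z = 0. Lengths are in m, angles in degrees, forces in N, time in s.
With the tool pointing down it reaches from about 0.35 to 0.9 m from the base axis. Payload 8.1 kg.
Tool frame: the origin (TCP) lies at the very end of the fingers, on their centre line; the grasp point (between the pads) lies 19 mm behind it; z points along the fingers, x is the direction in which the jaws open and shut, and the axes are right-handed (so a half turn about z gives the same grasp; the last joint's range is limited). The gripper opens to 92 mm and grips with 3 to 60 N. Pads are 19 mm wide; open, the fingers measure 130 mm over their backs; the gripper's body (75 mm by 190 mm) begins 47 mm behind the grasp point.
Start: joints at [71.471, 24.895, 1.432, 90.138, -0.665, 64.973, -4.303], TCP at [0.137, -0.61, 0.227] pointing down, gripper open.
Joint ranges: [-149.89, 149.89], [-25.12, 119.58], [-72.63, 75.52], [4.76, 147.25], [-75.54, 255.54], [6.69, 114.76], [-157.13, 157.13]. Speed limits (degrees/s): [127.2, 127.2, 172.46, 172.46, 180, 180, 180].

INTERFACE

Orientations are given as a 3x3 rotation matrix whose columns are the frame's x, y, z axes.
In Python, from cell import status, imaging, job gives the robot as it stands.
- The arm moves only by the tool jog_arm, never from a script. Its argument "plan" is a list that holds one entry, the list of rows, each a list of 4 numbers: the shift along the tool's x, y, z in mm, then the turn about the tool's z in rad. In form: [[[tx, ty, tz, yaw], ...]]. A call has 1 to 10 rows; each row shifts and turns the commanded pose from where the row before left it, along the tool's axes as they then stand; what a row does not reach is not made up. A row lasts 1/12 s, in which the tool goes at most 41.7 mm and 7.16 degrees, less where a joint would pass 70% of its speed; a pose out of reach is approached as far as the arm can. A call is refused whole if a number of a shift passes 41.7 or a number of a turn 0.125, either way. A call with a gripper value outside its range is refused whole. "claw" is the opening, from -1 (shut) to 1 (fully open), so that 0 is half open, set as the call begins (left out, the last holds). The fingers move at their own pace and stop on an object; the grip force is fixed at half the most. Time passes only in rows, so rows that do not move let the fingers close. It gives the time, the measured TCP pose, the force and the opening at its end, in the units of the state.
- status.get_obs(): the state, without advancing time (a new reading comes with each control period).
- imaging.read_camera(name): name is "scene" or "top"; returns a dict with "frame" (480x640x3 uint8, red, green, blue), "fx", "fy", "cx", "cy" (pixels), "world_to_cam" (4x4, takes a point from world to camera coordinates). Camera axes: x right, y down, z forward; pixel columns grow to the right and rows downward; lengths in m; the calibration is good to about 2 mm. A picture is of the moment at which its call begins. There is no depth.
- job.finish_job(): hands the job in, once; it reports no verdict.
Trained networks look in a picture, given as the dict that the camera call returned (one of the last four; its "shot" number tells which), for a name from the list of things; names that differ only in an ending like _2 or _b are one class to them, and where a whole thing is asked for, a point or a joint stands for the part that bears it (a point fixed in the world has none). Each returns a list of dicts, best first, with "confidence" (0 to 1); they miss things now and then, are a little off and sometimes report something else, mostly with a low value. They report only what shows in the picture. A call takes as long as a camera call.
- imaging.trace(picture, name): "region" (480x640 bool, what is visible of it) and "position" ([column, row] in pixels, amid what is visible of it).
- imaging.tip_of(picture, name): "position" ([column, row] in pixels: a listed point, or the origin of a listed thing).
The state is a dict: "clock": time; "joint_pos": joint angles; "joint_velocities": joint speeds; "effort": joint torques, N m; "ee_pos": TCP position; "tool_rot": TCP orientation; "force": force on the tool from outside, world axes, zero at the start; "torque": the same for the moment, N m; "finger_gap": opening from 0.0 (shut) to 1.0 (fully open).
Only numpy, scipy, OpenCV 4.12 (cv2) and the standard library are available. Lean on these libraries where they do the work, as an engineer would, in place of code of your own. Each camera call takes 0.05 s, during which the arm holds its last target. There are 200 camera calls.

TASK

A small copper pail has been left on the deck of the hold-down arm that is latched over the ball stake. First hang the pail by its bail on both prongs of the forked hook and let go of it; then pull the arm's spring latch sideways, and with it pulled lift the arm's socket up off the ball, about 20 degrees up, so that a sheet could be slipped under it. Finish while still holding the arm raised and steady in the gripper; do not tip the pail over on the way, and leave the bowl, jar, tube ring and steel block on the bench where they are.

Things in the scene. Friction and masses are not known exactly. Their poses are not given: they have to be found in the camera images.
- pail_bar (a point): Centre of the top bar of the pail's rigid bail, the grip for carrying it. The bar is 10 mm thick and runs 116 mm along this point's y axis, where 8 mm rods go down to the pail at both ends; z up. Below it hang the rim (70 mm lower, so some 60 mm free height inside the bail) and the underside (125 mm lower). Mass 0.14 to 0.28 kg.
- pail: Small open copper pail: 72 mm across the rim, 58 mm across the foot, 55 mm high (130 mm with bail). Origin at the centre of its underside, z up, bail in the y-z plane. It starts standing on the arm's deck.
- hook_seat (a point): Where the bar's underside rests in the forked hook: midway between its two prongs, level with their lowest tops (seated bar centre: 5 mm higher). Prongs are 8 mm rods at y = -34 and +34 mm pointing along this point's -x; seat flat from x = -12 to 12 mm; upturned tips at x = -30 mm, 20 mm higher; behind, they slope up to a cross bar at x = 74 mm (16 mm higher).
- hook_stand: Fixed stand of the forked hook: wooden foot 150 x 110 x 14 mm, steel post at x = 78 mm, two prongs pointing to -x, roughly towards the robot; it may stand left or right. Origin on the bench 207 mm below hook_seat. The prongs must enter the bail between bar and rim: bring the pail in along +x from 90 mm in front, bar about 40 mm above the seat, then lower it.
- fixture: Hold-down fixture, fixed: a steel ball stake (ball 50 mm in diameter, top 100 mm above the bench) and, 240 mm behind it along +x (away from the robot), the arm's hinge posts. Origin on the bench below the ball; +y is the side to which the latch is pulled; z up. Its place and yaw vary.
- clamp_arm (a joint): Angle of the grey hold-down arm, rad: 0 = down, its socket over the ball; grows as the socket end is lifted, at most 0.9. Arm 275 mm long, 0.8 kg, falls back when released; socket head 68 x 68 mm, its top 109 mm above the bench, its skirt 46 mm deep. Turns about hinge_axis. While latched it lifts only about 3 mm before the bolt catches under the ball.
- hinge_axis (a point): Point on the arm's hinge axis, 85 mm above the bench, axes parallel to the fixture's; the hinge axis is this point's y axis.
- deck (a point): Centre of the top of the flat steel deck (110 x 100 mm) on the arm, on which the pail stands at first; 104 mm above the bench with the arm down.
- latch (a joint): Travel of the spring latch, m: 0 = home (bolt under the ball); grows as it is pulled along the fixture's +y, at most 0.026. The bolt is clear of the ball from about 0.010 on. The spring pulls back with 3.6 N at 0 and 9 N at 0.018; let go, it returns. Once the socket is above the ball the bolt may return without harm.
- latch_tab (a point): Grip point of the latch: upright steel tab beside the socket head, 12 mm thick along y (pull direction), 26 mm wide along x, top 20 mm above this point; head's top is 31 mm below it, 12 mm from the tab's inner face. Lifting the tab lifts the arm (about 4 N); it swings about hinge_axis, from which it lies 240 mm to -x and 55 mm up with the arm down.
- bowl: Small copper bowl, 84 mm across; a bystander to leave alone. Origin under its centre.
- flux_jar: Amber jar, 52 mm across, 75 mm high; a bystander to leave alone. Origin under its centre.
- tube_ring: Copper tube ring, 42 mm across, 30 mm high; a bystander to leave alone. Origin under its centre.
- dolly: Steel block 60 x 40 x 30 mm; a bystander to leave alone. Origin under its centre.

How it is judged:
By the outcome, as a careful person would: the job done as asked, in the order asked, and still so for the second after the job is handed in, while the arm keeps its last pose, push and grip.
It also fails if it takes over 58 s, if anything falls off the work surface, if the arm or the gripper's body presses on something with over 40 N, if the wrist force passes 120 N, or if a joint passes its speed limit or range.

## Working session

There is one attempt and no reset: what is moved stays moved. The work goes in short steps, Python scripts to look and compute and a tool call to move; the robot and the scene stay as the last step left them, time stands still between calls to the robot, and variables do not carry over. Pictures are saved under pics/ and viewed, about 8 in all and at most 12, crops included, and the job is handed in when it is done.

Besides the shell and the picture viewer there is one more tool, called as name([rows], argument=value, ...), one row to a line, values as JSON. jog_arm: Moves the arm, as the interface text tells. Its arguments: {"type":"object","properties":{"plan":{"type":"array"},"claw":{"type":"number"}},"required":["plan"]}

```bash
mkdir -p pics; cat > h.py <<'E'
import numpy as np, cv2
from cell import status, imaging, job
def shot(cam): return imaging.read_camera(cam)
def ray(p,uv):
    T=np.array(p["world_to_cam"]);R=T[:3,:3];t=T[:3,3]
    d=R.T@np.array([(uv[0]-p["cx"])/p["fx"],(uv[1]-p["cy"])/p["fy"],1.]);return -R.T@t,d/np.linalg.norm(d)
def atz(p,uv,z):
    o,d=ray(p,uv);return o+d*(z-o[2])/d[2]
def tri(ps,uvs):
    A=np.zeros((3,3));b=np.zeros(3);L=[ray(p,u) for p,u in zip(ps,uvs)]
    for o,d in L:
        M=np.eye(3)-np.outer(d,d);A+=M;b+=M@o
    x=np.linalg.solve(A,b);return x,[np.linalg.norm((np.eye(3)-np.outer(d,d))@(x-o))*1e3 for o,d in L]
def proj(p,X):
    c=(np.array(p["world_to_cam"])@np.append(X,1))[:3];return [p["fx"]*c[0]/c[2]+p["cx"],p["fy"]*c[1]/c[2]+p["cy"]]
def save(p,n): cv2.imwrite("pics/"+n,p["frame"][:,:,::-1])
E
python3 - <<'E'
from h import *
np.set_printoptions(precision=4,suppress=True)
a=shot("scene");b=shot("top");save(a,"s0.png");save(b,"t0.png")
for n in "pail_bar pail hook_seat hook_stand fixture hinge_axis deck latch_tab bowl flux_jar tube_ring dolly".split():
    r=[imaging.tip_of(p,n)[:1] for p in (a,b)]
    s=[(np.round(q[0]["position"],1),round(q[0]["confidence"],2)) if q else None for q in r]
    print(n,s, *(tri([a,b],[r[0][0]["position"],r[1][0]["position"]]) if all(r) else ()))
o=status.get_obs();print(o["ee_pos"],o["tool_rot"],o["finger_gap"],o["force"],o["clock"])
E
```

```text
pail_bar [(array([325.7, 215.3]), 0.69), (array([305.7, 208.2]), 0.65)] [0.6185 0.0136 0.2275] [np.float64(3.144052259268166), np.float64(3.144052259268137)]
pail [(array([325.6, 218.8]), 0.73), (array([308.3, 218.5]), 0.88)] [0.6062 0.0135 0.2057] [np.float64(1.278158291245649), np.float64(1.2781582912456542)]
hook_seat [(array([456.4, 161.7]), 0.71), (array([176.4, 263.4]), 0.74)] [0.5361 0.2612 0.2183] [np.float64(29.91543246803724), np.float64(29.91543246803716)]
hook_stand [(array([435.7, 235.2]), 0.88), (array([177.6, 263.6]), 0.89)] [0.5444 0.2886 0.0142] [np.float64(2.5869220138236417), np.float64(2.5869220138236586)]
fixture [(array([294.2, 251.9]), 0.74), (array([324.5, 286.1]), 0.86)] [ 0.5007 -0.0179  0.0015] [np.float64(3.5273822960457615), np.float64(3.5273822960457957)]
hinge_axis [(array([351. , 315.7]), 0.69), (array([303.8, 167.6]), 0.88)] [0.7337 0.026  0.0848] [np.float64(2.1410556359262376), np.float64(2.1410556359262922)]
deck [(array([321.5, 263.4]), 0.81), (array([315.2, 220.8]), 0.67)] [0.6218 0.0031 0.1034] [np.float64(3.311599075148601), np.float64(3.311599
[... 272 characters left out ...]
float64(1.0628150331213164), np.float64(1.0628150331212687)]
flux_jar [(array([333., 201.]), 0.93), (array([262. , 347.8]), 0.73)] [ 0.3719  0.1102 -0.0031] [np.float64(2.5756894365337124), np.float64(2.5756894365337084)]
tube_ring [(array([384.6, 196.1]), 0.63), (array([203.7, 348.5]), 0.72)] [ 0.3696  0.2381 -0.0218] [np.float64(6.100468617789444), np.float64(6.1004686177894785)]
dolly [(array([160.2, 226.3]), 0.98), (array([450.9, 362.7]), 0.81)] [ 0.3427 -0.2854 -0.0105] [np.float64(2.8783990489512745), np.float64(2.878399048951251)]
[ 0.1368 -0.6098  0.2267] [[ 0.2189 -0.9757 -0.    ]
 [-0.9757 -0.2189 -0.    ]
 [-0.      0.     -1.    ]] 0.9982381698256978 [ 0.6839 -0.5128 -0.64  ] 1.3
```

View pics/s0.png

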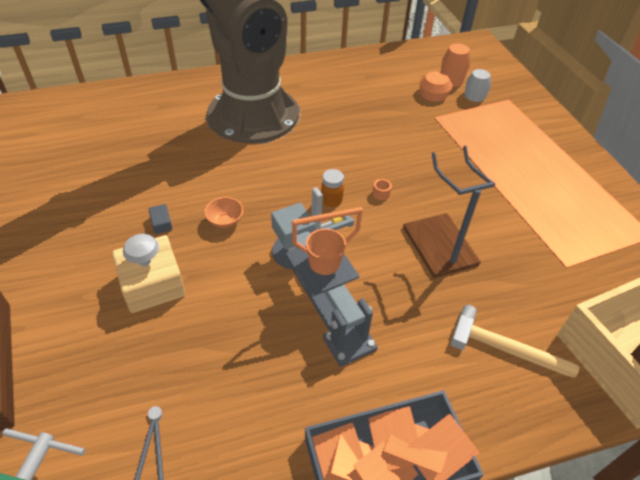

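View pics/t0.png

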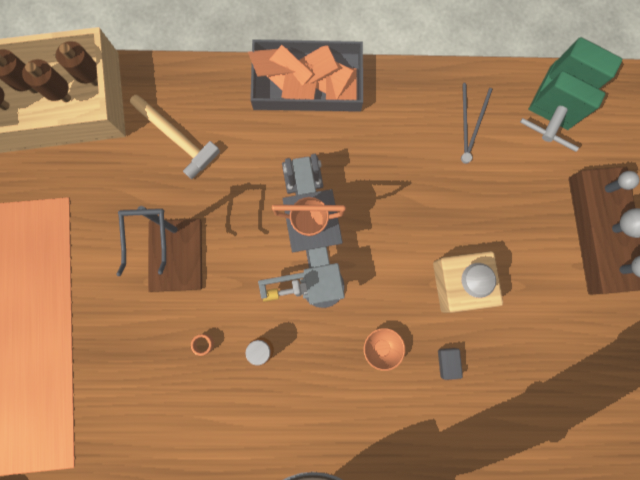

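The scene view shows the pail on the deck with its bail bar from about (293,221) to (360,211), and the latch tab at (317,200). The fork is at (435–490,155–190). In the top view the bar runs (273,208)–(343,211), and the fork has its cross bar at (120–163,211) and its tips at (122,272) and (163,270). I'll zoom in for exact pixels.

```bash
python3 - <<'E'
from h import *
a=cv2.imread("pics/s0.png");b=cv2.imread("pics/t0.png")
z=lambda im,x,y,w,h,k:cv2.resize(im[y:y+h,x:x+w],None,fx=k,fy=k,interpolation=cv2.INTER_CUBIC)
# each 400x300 
A=z(a,265,180,100,75,4);B=z(a,420,140,100,75,4);C=z(b,255,200,100,100*3//4+25,4)[:400];D=z(b,100,195,100,100,4)[:400]
cv2.imwrite("pics/c1.png",np.vstack([np.hstack([A,B])]));cv2.imwrite("pics/c2.png",np.hstack([C,D]))
E
```

```text
(no output)
```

View pics/c1.png

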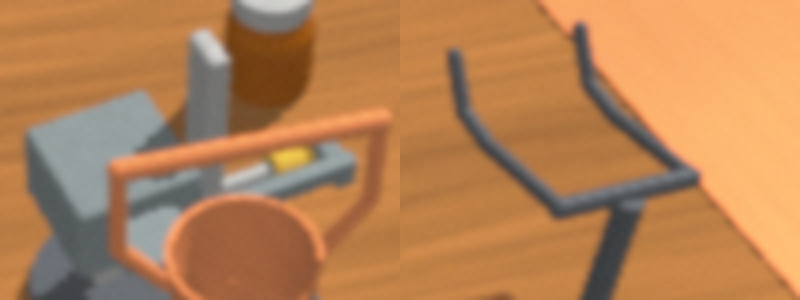

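View pics/c2.png

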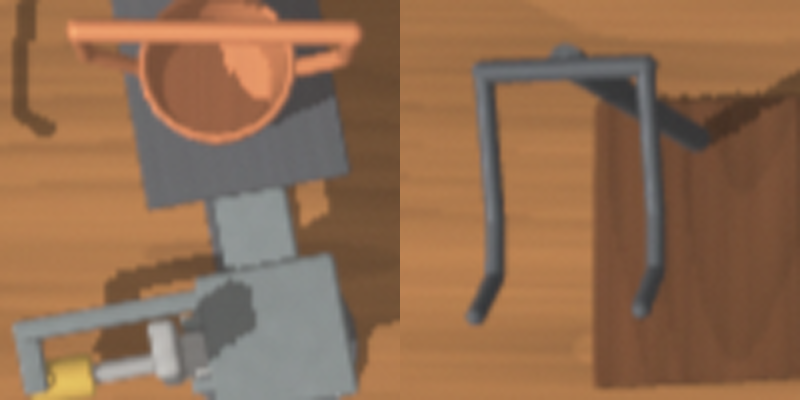

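The scene crop shows the bar ends at (294,222) and (362,210), and the fork's tips, bends and cross bar are all clear. The top crop shows the bar at (272.5,208)–(344.5,208), the prong tips at (119,274.5) and (160,273), and the tab at about (296,287). Next I'll triangulate these.

```bash
cat >> h.py <<'E'
E
python3 - <<'E'
from h import *
np.set_printoptions(precision=4,suppress=True)
a=shot("scene");b=shot("top")
P={"barL":((362,210),(272.5,208)),"barR":((293.75,222.5),(344.5,208.3)),
"xbL":((493,184.5),(120.2,212.5)),"xbR":((459.5,191.75),(162.5,211.5)),
"tipL":((464.75,147.5),(119,274.5)),"tipR":((433.75,153.5),(160,272.75)),
"bendL":((466.75,160),(123.2,263)),"bendR":((435.75,167.5),(164,262)),"tabtop":((317.2,190.5),(295.7,284))}
X={}
for k,(u,v) in P.items():
    X[k],r=tri([a,b],[u,v]);print(k,X[k],round(r[0],1))
for l,r in(("barL","barR"),("xbL","xbR"),("tipL","tipR"),("bendL","bendR")):
    d=X[l]-X[r];print(l,"mid",(X[l]+X[r])/2,"len",np.linalg.norm(d),"yaw",np.degrees(np.arctan2(-d[0],d[1])))
f=(X["xbL"]+X["xbR"]-X["bendL"]-X["bendR"])/2;print("fwd",f,np.degrees(np.arctan2(f[1],f[0])))
for c in (a,b):
  for n in("hinge_axis","latch_tab","fixture","pail_bar","hook_seat"):
    print(n,[(np.round(q["position"],1),round(q["confidence"],2)) for q in imaging.tip_of(c,n)])
E
```

```text
barL [0.6198 0.074  0.2256] 1.0
barR [ 0.6203 -0.0477  0.2281] 1.6
xbL [0.6108 0.3328 0.2158] 0.2
xbR [0.6136 0.2623 0.2169] 1.5
tipL [0.5051 0.327  0.2189] 0.7
tipR [0.5086 0.2591 0.2208] 1.0
bendL [0.5255 0.3259 0.2046] 0.2
bendR [0.5283 0.2586 0.2024] 0.7
tabtop [0.4945 0.0337 0.1644] 0.2
barL mid [0.62   0.0131 0.2268] len 0.12170929522487961 yaw 0.2187161798485011
xbL mid [0.6122 0.2976 0.2164] len 0.07054743509231036 yaw 2.288610935202425
tipL mid [0.5068 0.2931 0.2198] len 0.0680674249043177 yaw 2.8974328601609924
bendL mid [0.5269 0.2922 0.2035] len 0.06740370534062326 yaw 2.39929848689556
fwd [0.0853 0.0053 0.0129] 3.577511767080789
hinge_axis [(array([350.9, 316.2]), 0.94), (array([316.3, 200.4]), 0.23)]
latch_tab [(array([316.1, 196.6]), 0.91)]
fixture [(array([293. , 252.8]), 0.83)]
pail_bar [(array([328.5, 216.8]), 0.95), (array([222.9, 221.9]), 0.72), (array([317.7, 198.5]), 0.59)]
hook_seat [(array([453.7, 164.1]), 0.95)]
hinge_axis [(array([300.6, 168. ]), 0.57)]
latch_tab [(array([298. , 287.7]), 0.67)]
fixture [(array([325.2, 285.7]), 0.88)]
pail_bar [(array([305.5, 205.8]), 0.57), (array([263.6, 349.7]), 0.16)]
hook_seat [(array([139.8, 255.8]), 0.68)]
```

Results:

| Item | Position (m) | Yaw |
|---|---|---|
| Bar centre | (0.620, 0.013, 0.228) | about 0° |
| Hook seat | (0.538, 0.294, 0.207) | about 2.7° |
| Fixture | – | about 10.5° |
| Latch tab | (0.493, 0.033, 0.140) | – |

First move: turn the tool and rise.

jog_arm([
  [[0,0,-8,-0.125],[0,0,-8,-0.125],[0,0,-8,-0.125],[0,0,-8,-0.125],[0,0,-8,-0.125],[0,0,-8,-0.125],[0,0,-8,-0.125],[0,0,-8,-0.125],[0,0,-8,-0.125],[0,0,-8,-0.125]],
], claw=1)

```text
clock: 2.73
ee_pos: [0.1367, -0.6098, 0.3072]
tool_rot: [[0.996, -0.094, -0.0], [-0.094, -0.996, -0.0], [-0.0, 0.0, -1.0]]
force: [0.4, -0.1, -0.5]
finger_gap: 0.995
```

jog_arm([
  [[0,0,0,-0.095],[20,-26,0,0],[30,-39,0,0],[30,-39,0,0],[30,-39,0,0],[30,-39,0,0],[30,-39,0,0],[30,-39,0,0],[30,-39,0,0],[30,-39,0,0]],
])

```text
clock: 3.57
ee_pos: [0.3623, -0.3191, 0.3071]
tool_rot: [[1.0, -0.005, 0.0], [-0.005, -1.0, -0.001], [0.0, 0.001, -1.0]]
force: [-0.3, -0.5, 0.1]
finger_gap: 1.001
```

jog_arm([
  [[30,-39,0,0],[30,-39,0,0],[30,-39,0,0],[30,-39,0,0],[30,-39,0,0],[30,-39,0,0],[25,-33,0,0],[15,-20,0,0],[0,0,0,0],[0,0,0,0]],
])

```text
clock: 4.4
ee_pos: [0.5558, -0.0688, 0.3064]
tool_rot: [[1.0, -0.002, -0.0], [-0.002, -1.0, 0.001], [-0.0, -0.001, -1.0]]
force: [-0.9, -0.2, -0.3]
finger_gap: 1.0
```

jog_arm([
  [[22,-28,0,0],[24,-30,0,0],[18,-23,0,0],[0,0,12,0],[0,0,22,0],[0,0,24,0],[0,0,20,0],[0,0,13,0],[0,0,6,0],[0,0,0,0]],
])

```text
clock: 5.23
ee_pos: [0.6187, 0.0083, 0.2084]
tool_rot: [[1.0, -0.007, -0.002], [-0.007, -1.0, -0.001], [-0.002, 0.001, -1.0]]
force: [-0.2, -0.3, 0.3]
finger_gap: 1.005
```

Close on the bar, with a small y correction.

jog_arm([
  [[1,-4,0,0],[0,0,0,0],[0,0,0,0],[0,0,0,0],[0,0,0,0],[0,0,0,0],[0,0,0,0],[0,0,0,0]],
], claw=-1)

```text
clock: 5.9
ee_pos: [0.6207, 0.014, 0.2098]
tool_rot: [[1.0, -0.005, 0.0], [-0.005, -1.0, -0.0], [0.0, 0.0, -1.0]]
force: [-0.2, 0.4, 0.1]
finger_gap: 0.467
```

jog_arm([
  [[0,0,0,0],[0,0,0,0],[0,0,0,0],[0,0,0,0],[0,0,0,0],[0,0,0,0],[0,0,0,0],[0,0,0,0]],
])

```text
clock: 6.57
ee_pos: [0.6206, 0.0141, 0.2097]
tool_rot: [[1.0, -0.005, -0.0], [-0.005, -1.0, -0.0], [-0.0, 0.0, -1.0]]
force: [-0.4, -0.1, -0.8]
finger_gap: 0.097
```

jog_arm([
  [[0,0,0,0],[0,0,-3,0],[0,0,-7,0],[0,0,-12,0],[0,0,-14,0],[0,0,-14,0],[0,0,-14,0],[0,0,-12,0],[0,0,-8,0],[0,0,-3,0]],
])

```text
clock: 7.4
ee_pos: [0.6213, 0.0143, 0.2988]
tool_rot: [[1.0, -0.005, 0.002], [-0.005, -1.0, 0.0], [0.002, -0.0, -1.0]]
force: [0.4, -0.3, -1.9]
finger_gap: 0.097
```

jog_arm([
  [[-5,-3,0,0],[-11,-6,0,0],[-17,-9,0,0],[-21,-11,0,0],[-23,-12,0,0],[-23,-13,0,0],[-22,-13,0,0],[-20,-14,0,0],[-17,-15,0,0],[-12,-16,0,0]],
])

```text
clock: 8.23
ee_pos: [0.4478, 0.1272, 0.296]
tool_rot: [[1.0, -0.005, -0.001], [-0.005, -1.0, -0.001], [-0.001, 0.001, -1.0]]
force: [-0.3, 0.7, -1.5]
finger_gap: 0.098
```

jog_arm([
  [[-2,-18,0,-0.01],[0,-20,0,-0.01],[0,-22,0,-0.01],[0,-24,0,-0.01],[0,-24,0,-0.01],[0,-22,0,0],[0,-16,0,0],[0,-11,0,0],[0,-5,0,0],[0,0,0,0]],
])

```text
clock: 9.07
ee_pos: [0.4435, 0.2895, 0.2963]
tool_rot: [[0.999, 0.046, -0.001], [0.046, -0.999, -0.0], [-0.001, 0.0, -1.0]]
force: [-0.1, -0.3, -1.9]
finger_gap: 0.101
```

jog_arm([
  [[0,0,5,0],[0,0,10,0],[0,0,14,0],[0,0,14,0],[0,0,11,0],[0,0,6,0],[0,0,3,0],[0,0,0,0],[0,0,0,0]],
])

```text
clock: 9.82
ee_pos: [0.4443, 0.289, 0.234]
tool_rot: [[0.999, 0.045, 0.0], [0.045, -0.999, 0.0], [0.0, -0.0, -1.0]]
force: [0.4, 0.9, -0.9]
finger_gap: 0.102
```

```bash
python3 - <<'E'
from h import *
np.set_printoptions(precision=4,suppress=True)
a=shot("scene");b=shot("top");o=status.get_obs();print(o["ee_pos"],o["force"])
for n in("pail_bar","pail","hook_seat"):
  r=[imaging.tip_of(p,n) for p in(a,b)]
  print(n,[(np.round(q[0]["position"],1),q[0]["confidence"]) for q in r if q], tri([a,b],[q[0]["position"] for q in r]) if all(r) else "")
A=cv2.resize(a["frame"][120:270,370:530],None,fx=2.5,fy=2.5,interpolation=cv2.INTER_CUBIC);B=cv2.resize(b["frame"][180:330,90:250],None,fx=2.5,fy=2.5,interpolation=cv2.INTER_CUBIC)
cv2.imwrite("pics/e.png",np.hstack([A,B])[:,:,::-1])
E
```

```text
[0.4444 0.2892 0.2344] [-0.8502  0.7075 -2.0617]
pail_bar [(array([435.3, 118.4]), 0.9)] 
pail [(array([426.2, 164.9]), 0.98), (array([156.1, 312.5]), 0.77)] (array([0.4428, 0.2903, 0.1289]), [np.float64(1.0386702839020783), np.float64(1.0386702839019832)])
hook_seat [(array([455.8, 165.9]), 0.97), (array([142. , 259.6]), 0.98)] (array([0.5326, 0.2977, 0.2012]), [np.float64(1.7937434868662412), np.float64(1.793743486866293)])
```

View pics/e.png

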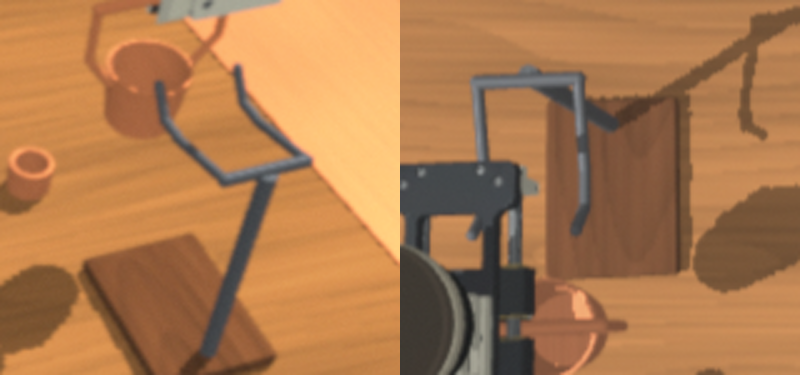

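The pail hangs level in the gripper, in front of the prongs (scene: pail rim at ~(430,147), prong tips at (434,153) and (465,147)). The fork estimate agrees with the earlier one. Moving in along the tool's x.

jog_arm([
  [[4,0,0,0],[8,0,0,0],[12,0,0,0],[14,0,0,0],[14,0,0,0],[14,0,0,0],[12,-1,0,0],[9,0,0,0],[5,0,0,0],[2,0,0,0]],
])

```text
clock: 11.05
ee_pos: [0.539, 0.2938, 0.2332]
tool_rot: [[0.999, 0.044, -0.001], [0.044, -0.999, -0.0], [-0.001, 0.0, -1.0]]
force: [-0.9, -0.6, -1.4]
finger_gap: 0.101
```

jog_arm([
  [[0,0,4,0],[0,0,7,0],[0,0,7,0],[0,0,6,0],[0,0,5,0],[0,0,3,0],[0,0,1,0],[0,0,0,0]],
])

```text
clock: 11.72
ee_pos: [0.5378, 0.294, 0.2004]
tool_rot: [[0.999, 0.045, -0.0], [0.045, -0.999, -0.0], [-0.0, 0.0, -1.0]]
force: [-0.1, -0.5, -2.1]
finger_gap: 0.1
```

jog_arm([
  [[0,0,2,0],[0,0,2,0],[0,0,1.5,0],[0,0,1,0],[0,0,0,0],[0,0,0,0]],
])

```text
clock: 12.22
ee_pos: [0.5379, 0.2941, 0.1942]
tool_rot: [[0.999, 0.045, -0.0], [0.045, -0.999, -0.0], [-0.0, 0.0, -1.0]]
force: [-0.2, -0.1, -2.2]
finger_gap: 0.093
```

jog_arm([
  [[0,0,1,0],[0,0,1,0],[0,0,0,0],[0,0,0,0]],
])

```text
clock: 12.55
ee_pos: [0.5381, 0.2942, 0.1924]
tool_rot: [[0.999, 0.045, 0.0], [0.045, -0.999, 0.0], [0.0, -0.0, -1.0]]
force: [-0.3, 0.1, -0.2]
finger_gap: 0.097
```

jog_arm([
  [[0,0,0.7,0],[0,0,0,0],[0,0,0,0]],
])

```text
clock: 12.8
ee_pos: [0.5381, 0.2942, 0.1922]
tool_rot: [[0.999, 0.045, 0.001], [0.045, -0.999, 0.0], [0.001, -0.0, -1.0]]
force: [-1.3, -1.2, 4.5]
finger_gap: 0.1
```

Contact is felt, so the bar is seated. Ease off slightly and open halfway.

jog_arm([
  [[0,0,-0.4,0],[0,0,0,0],[0,0,0,0],[0,0,0,0],[0,0,0,0],[0,0,0,0],[0,0,0,0],[0,0,0,0]],
], claw=0)

```text
clock: 13.47
ee_pos: [0.5379, 0.2941, 0.1919]
tool_rot: [[0.999, 0.045, -0.0], [0.045, -0.999, -0.0], [-0.0, 0.0, -1.0]]
force: [0.2, 1.0, 0.2]
finger_gap: 0.493
```

jog_arm([
  [[0,0,-3,0],[0,0,-6,0],[0,0,-10,0],[0,0,-14,0],[0,0,-16,0],[0,0,-16,0],[0,0,-16,0],[0,0,-14,0],[0,0,-8,0],[0,0,0,0]],
])

```text
clock: 14.3
ee_pos: [0.5385, 0.295, 0.2976]
tool_rot: [[0.999, 0.045, 0.003], [0.045, -0.999, 0.002], [0.003, -0.002, -1.0]]
force: [-0.5, -0.3, -0.1]
finger_gap: 0.502
```

```bash
python3 - <<'E'
from h import *
np.set_printoptions(precision=4,suppress=True)
a=shot("scene");b=shot("top");o=status.get_obs();print(o["ee_pos"],o["force"],o["finger_gap"],o["joint_pos"])
for n in("pail_bar","pail","latch_tab"):
  r=[imaging.tip_of(p,n) for p in(a,b)]
  print(n,[(np.round(q[0]["position"],1),q[0]["confidence"]) for q in r if q], tri([a,b],[q[0]["position"] for q in r]) if all(r) else "")
A=cv2.resize(a["frame"][120:270,270:530],None,fx=3,fy=3,interpolation=cv2.INTER_CUBIC)
cv2.imwrite("pics/f.png",A[:,:,::-1])
E
```

```text
[0.5379 0.2941 0.2949] [-0.1867 -0.6317 -0.4833] 0.5004928411451067 [ -6.229   26.8201 -41.768   83.4399  18.0139  76.5504 -46.5315]
pail_bar [(array([456.2, 165.7]), 0.66), (array([143.2, 254.8]), 0.68)] (array([0.5399, 0.2933, 0.209 ]), [np.float64(1.6095032423962787), np.float64(1.6095032423961495)])
pail [(array([441.6, 209.2]), 0.77), (array([162.3, 262.6]), 0.56)] (array([0.5377, 0.294 , 0.088 ]), [np.float64(1.4901471456733586), np.float64(1.490147145673348)])
latch_tab [(array([316. , 198.4]), 0.72), (array([296. , 286.3]), 0.81)] (array([0.4915, 0.0334, 0.1402]), [np.float64(0.709786728153287), np.float64(0.709786728153276)])
```

View pics/f.png

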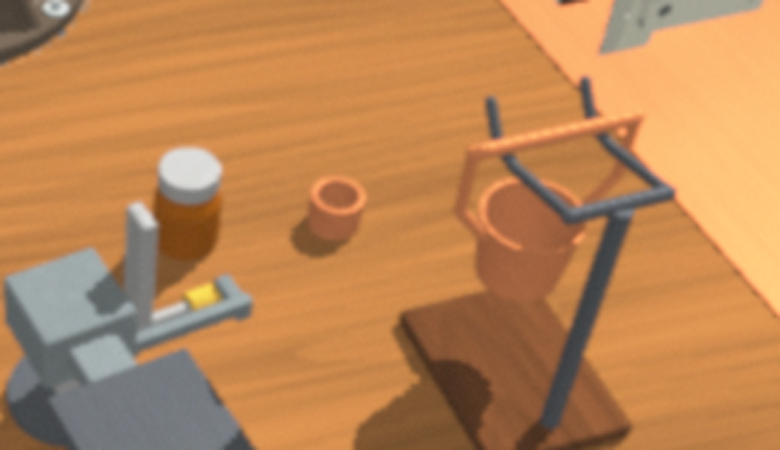

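The pail hangs by its bail across both prongs (crop: bar from (470,150) to (640,120), both prongs passing under it) and is free of the gripper. The latch tab is confirmed at (0.492, 0.033, 0.140). Next, turn the tool by +1.433 rad so the jaws lie along the fixture's y.

jog_arm([
  [[0,0,-2,0.125],[0,0,-2,0.125],[0,0,-2,0.125],[0,0,0,0.125],[0,0,0,0.125],[0,0,0,0.125],[0,0,0,0.125],[0,0,0,0.125],[0,0,0,0.125],[0,0,0,0.125]],
])

```text
clock: 15.53
ee_pos: [0.5378, 0.2941, 0.3006]
tool_rot: [[0.352, -0.936, -0.0], [-0.936, -0.352, -0.0], [0.0, 0.001, -1.0]]
force: [-0.6, 0.1, -1.1]
finger_gap: 0.498
```

jog_arm([
  [[0,0,0,0.125],[0,0,0,0.06],[15,6,0,0],[30,11,0,0],[35,13,0,0],[35,13,0,0],[35,13,0,0],[35,13,0,0],[30,11,0,0],[15,6,0,0]],
])

```text
clock: 16.37
ee_pos: [0.4939, 0.0477, 0.3007]
tool_rot: [[0.175, -0.985, -0.001], [-0.985, -0.175, -0.002], [0.002, 0.001, -1.0]]
force: [-0.2, -0.5, 0.4]
finger_gap: 0.497
```

jog_arm([
  [[8,1,0,0],[5,1,10,0],[0,0,20,0],[0,0,24,0],[0,0,24,0],[0,0,20,0],[0,0,14,0],[0,0,8,0],[0,0,0,0],[0,0,0,0]],
])

```text
clock: 17.2
ee_pos: [0.4951, 0.0402, 0.1807]
tool_rot: [[0.181, -0.983, -0.001], [-0.983, -0.181, 0.0], [-0.001, 0.001, -1.0]]
force: [0.4, -0.4, 0.7]
finger_gap: 0.501
```

```bash
python3 - <<'E'
from h import *
np.set_printoptions(precision=4,suppress=True)
a=shot("scene");b=shot("top");o=status.get_obs();print(o["ee_pos"],o["tool_rot"],o["finger_gap"],o["joint_pos"])
for p in(a,b): print([(np.round(q["position"],1),q["confidence"]) for q in imaging.tip_of(p,"latch_tab")], proj(p,o["ee_pos"]),proj(p,[.492,.0333,.16]))
A=cv2.resize(a["frame"][130:280,240:400],None,fx=4,fy=4,interpolation=cv2.INTER_CUBIC)
cv2.imwrite("pics/g.png",A[:,:,::-1])
E
```

```text
[0.4958 0.0399 0.1817] [[ 0.1804 -0.9836  0.0014]
 [-0.9836 -0.1804  0.0005]
 [-0.0002 -0.0015 -1.    ]] 0.4991910698342077 [  5.0246  17.2641 -19.6458 109.7986   7.076   54.0103 -97.5727]
[(array([353.5, 315. ]), 0.71), (array([318.1, 198.5]), 0.7)] [np.float64(320.88790323540155), np.float64(183.85054625325944)] [np.float64(316.6873654075131), np.float64(191.31344097140902)]
[] [np.float64(291.91108678378237), np.float64(282.69832957005013)] [np.float64(296.060369818145), np.float64(285.54991392936137)]
```

View pics/g.png

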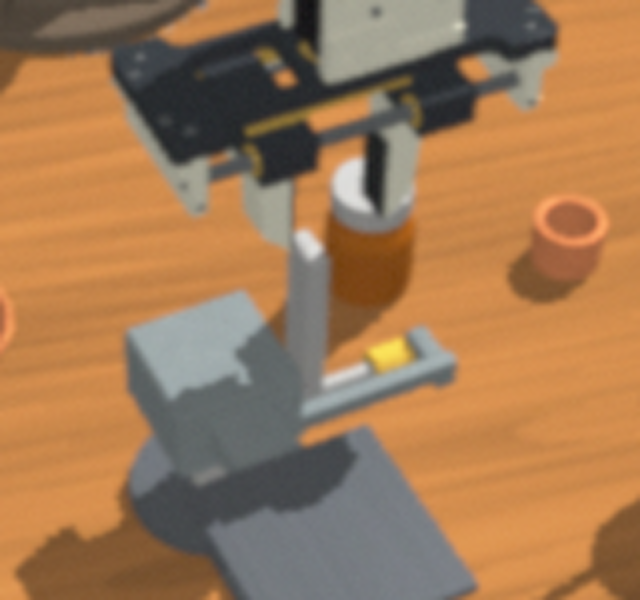

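The fingers straddle the tab (crop: tab top at (308,245), fingers at (268,200) and (390,165)), but they sit about 6 mm to +y and 3.5 mm to +x. I'll correct that and go down.

jog_arm([
  [[3,2.5,0,0],[3,2,0,0],[0,0,6,0],[0,0,11,0],[0,0,14,0],[0,0,13,0],[0,0,9,0],[0,0,5,0],[0,0,2,0],[0,0,0,0]],
])

```text
clock: 18.23
ee_pos: [0.4916, 0.0325, 0.1207]
tool_rot: [[0.18, -0.984, -0.0], [-0.984, -0.18, -0.0], [-0.0, 0.0, -1.0]]
force: [-0.2, 0.5, -0.2]
finger_gap: 0.503
```

jog_arm([
  [[0,0,0,0],[0,0,0,0],[0,0,0,0],[0,0,0,0],[0,0,0,0],[0,0,0,0],[0,0,0,0],[0,0,0,0],[0,0,0,0]],
], claw=-1)

```text
clock: 18.98
ee_pos: [0.4916, 0.0335, 0.1211]
tool_rot: [[0.181, -0.983, 0.0], [-0.983, -0.181, 0.001], [-0.001, -0.0, -1.0]]
force: [-1.5, 5.4, 2.5]
finger_gap: 0.126
```

Gripped at a 12 mm opening. Pull along −tool x by 17 mm.

jog_arm([
  [[-2,0,0,0],[-3,0,0,0],[-3,0,0,0],[-3,0,0,0],[-3,0,0,0],[-2,0,0,0],[-1,0,0,0],[0,0,0,0],[0,0,0,0]],
])

```text
clock: 19.73
ee_pos: [0.489, 0.0475, 0.121]
tool_rot: [[0.178, -0.984, 0.0], [-0.984, -0.178, -0.002], [0.002, -0.0, -1.0]]
force: [-0.2, -7.0, 5.5]
finger_gap: 0.129
```

jog_arm([
  [[-1.5,0,0,0],[-1,0,0,0],[0,-0.3,-1,0],[0,-0.5,-2,0],[0,-0.8,-3,0],[0,-0.8,-3,0],[0,-0.9,-3.2,0],[0,-1,-3.5,0],[0,-0.9,-3,0],[0,-0.5,-2,0]],
])

```text
clock: 20.57
ee_pos: [0.4934, 0.0504, 0.1407]
tool_rot: [[0.178, -0.984, -0.002], [-0.984, -0.178, -0.003], [0.002, 0.002, -1.0]]
force: [5.1, -7.4, -8.4]
finger_gap: 0.126
```

The force is small, so the bolt is clear. Continue along the arc.

jog_arm([
  [[0,-1.2,-4,0],[0,-1.4,-4,0],[0,-1.5,-4,0],[0,-1.6,-4,0],[0,-1.8,-4,0],[0,-1.8,-4,0],[0,-1.8,-4,0],[0,-1.8,-4,0],[0,-1.9,-4,0],[0,-1.9,-3.5,0]],
])

```text
clock: 21.4
ee_pos: [0.5087, 0.053, 0.1796]
tool_rot: [[0.178, -0.984, -0.004], [-0.984, -0.178, -0.003], [0.003, 0.005, -1.0]]
force: [0.9, -8.8, -8.0]
finger_gap: 0.132
```

```bash
python3 - <<'E'
from h import *
a=shot("scene");o=status.get_obs();print(o["ee_pos"],o["force"],o["torque"],o["finger_gap"])
print([(np.round(q["position"],1),q["confidence"]) for q in imaging.tip_of(a,"latch_tab")])
A=cv2.resize(a["frame"][130:370,240:540],None,fx=2.5,fy=2.5,interpolation=cv2.INTER_CUBIC)
cv2.imwrite("pics/h.png",A[:,:,::-1])
E
```

```text
[0.50908416 0.05313296 0.18021579] [-0.35624583 -8.33064249 -5.5498168 ] [-1.62997842  0.6107497   0.28608697] 0.1284643863152374
[(array([328.2, 179.7]), 0.8)]
```

View pics/h.png

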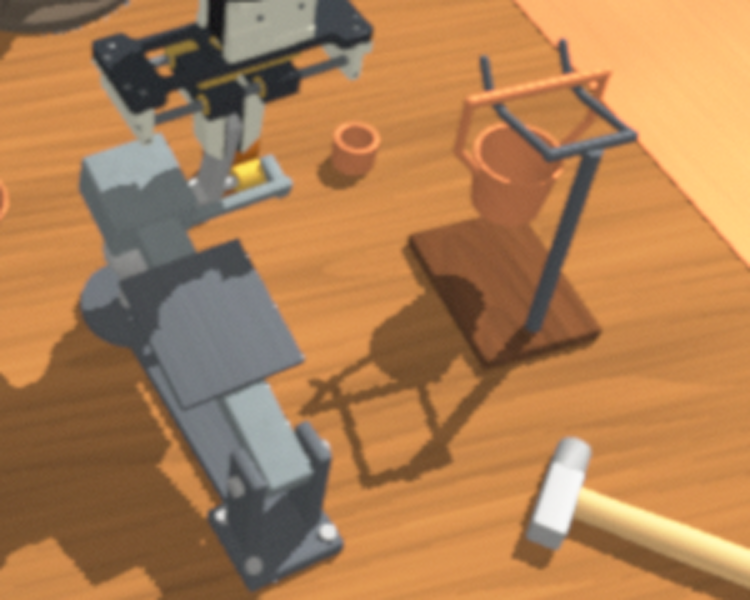

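The arm is rising: the socket is well above the ball (crop: head at (135,180), stake base at (110,300)), and the pail is still on its hook. About 6° more.

jog_arm([
  [[0,-2,-4,0],[0,-2.2,-4,0],[0,-2.3,-4,0],[0,-2.4,-4,0],[0,-2,-3.5,0],[0,-1.2,-2,0],[0,-0.6,-1,0],[0,0,0,0],[0,0,0,0],[0,0,0,0]],
])

```text
clock: 22.33
ee_pos: [0.5214, 0.0553, 0.2019]
tool_rot: [[0.178, -0.984, -0.004], [-0.984, -0.178, -0.003], [0.003, 0.005, -1.0]]
force: [0.2, -8.7, -7.3]
finger_gap: 0.13
```

```bash
python3 - <<'E'
from h import *
np.set_printoptions(precision=4,suppress=True)
a=shot("scene");b=shot("top");o=status.get_obs();print(o["clock"],o["ee_pos"],o["force"],o["finger_gap"],np.abs(o["joint_velocities"]).max())
for n in("latch_tab","deck","pail","pail_bar","bowl","flux_jar","tube_ring","dolly"):
  r=[imaging.tip_of(p,n) for p in(a,b)]
  print(n,[(np.round(q[0]["position"],1),q[0]["confidence"]) for q in r if q], tri([a,b],[q[0]["position"] for q in r]) if all(r) else "")
cv2.imwrite("pics/i.png",cv2.resize(a["frame"][130:370,160:540],None,fx=2,fy=2,interpolation=cv2.INTER_CUBIC)[:,:,::-1])
E
```

```text
22.4333 [0.5213 0.0553 0.2019] [ 0.035  -8.8749 -7.3569] 0.1349304472464996 0.05732525869594144
latch_tab [(array([335.9, 176.8]), 0.67)] 
deck [(array([327.7, 256.3]), 0.96), (array([309.8, 208.5]), 0.86)] (array([0.6376, 0.0112, 0.1406]), [np.float64(0.8384665930932723), np.float64(0.8384665930932997)])
pail [(array([444.1, 211.1]), 0.71), (array([161.9, 264.4]), 0.87)] (array([0.5359, 0.2999, 0.0783]), [np.float64(0.9545077781012026), np.float64(0.9545077781009773)])
pail_bar [(array([455.8, 165.2]), 0.91), (array([139.1, 254.7]), 0.76)] (array([0.5388, 0.2966, 0.2095]), [np.float64(1.7575258937715543), np.float64(1.7575258937716398)])
bowl [(array([225.5, 221.8]), 0.75), (array([141.2, 259. ]), 0.65)] (array([0.5666, 0.0383, 0.3211]), [np.float64(212.26888953969916), np.float64(212.26888953969916)])
flux_jar [(array([332.1, 179.3]), 0.6)] 
tube_ring [(array([383.5, 193.8]), 0.76), (array([199.6, 345.4]), 0.73)] (array([ 0.3752,  0.2379, -0.008 ]), [np.float64(0.010870142242632089), np.float64(0.010870142242673384)])
dolly [(array([162.4, 222.9]), 0.66), (array([444.8, 361.5]), 0.64)] (array([ 0.3451, -0.2745, -0.0008]), [np.float64(1.560427276375484), np.float64(1.5604272763755374)])
```

View pics/i.png

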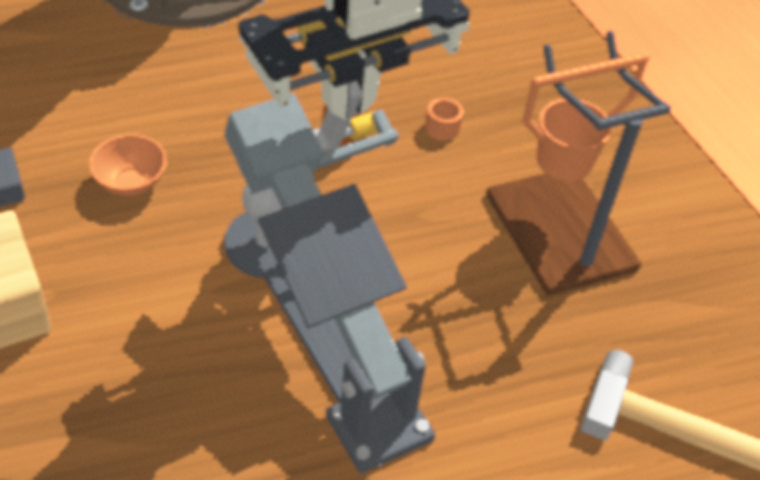

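The arm is held about 20° up by tool travel (81 mm up, 33 mm towards the hinge). It is steady, the force is about 11 N, and the pail hangs on both prongs. Handing in.

```bash
python3 -c "
from cell import job
print(job.finish_job())"
```

```text
the job is handed in; nothing more can be done
None
```

The pail is hanging by its bail on both prongs of the forked hook, and the hold-down arm is unlatched and held raised in the gripper. I handed the job in at about 22.4 s. No verdict came back.

- **Pail:** I lifted it off the deck, brought it in along the prongs, lowered it until contact and let go. In the last picture it hangs upright, with the bar across both prongs at about (0.539, 0.297) m.
- **Arm:** I gripped the latch tab, pulled it about 17 mm and lifted along the hinge arc. Tool travel of 81 mm up and 33 mm towards the hinge gives about 20.5°. The network's estimate of the deck position gives about 19°.
- **Hold at hand-in:** The grip was firm at about 12 mm opening, the joints were almost still, and the load on the tool was about 11 N.

**Bystanders:**
- **Ring and block:** re-measured within about 15 mm of their first readings, which is roughly the networks' scatter.
- **Bowl:** the top-camera detection was false, but it shows in its old place in the scene view.
- **Jar:** it was hidden by the gripper and could not be checked at the end; the gripper never went down near it.

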